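Thread a suspension pivot pin through its two bushings

ROBOT

A 6-joint arm with a two-finger parallel gripper is mounted at the origin on the work surface. World frame = base frame: x ahead of the robot, y to its left, z up, the work surface at z = 0. Lengths are in mm, angles in rad, forces in N, time in s.
With the tool pointing down it reaches from about 375 to 925 mm from the base axis. Payload 5.7 kg.
Tool frame: the origin (TCP) lies on the centre line of the jaws, within the pads' length; the fingertips stand 14 mm ahead of it and the grasp point (between the pads) lies 5 mm behind it; z points along the fingers, x is the direction in which the jaws open and shut, and the axes are right-handed (so a half turn about z gives the same grasp; the last joint's range is limited). The gripper opens to 85 mm and grips with 20 to 120 N. Pads are 22 mm wide; open, the fingers measure 114 mm over their backs; the gripper's body (76 mm by 85 mm) begins 54 mm behind the grasp point. The pads swing forward as they close: fully open they stand 13 mm farther back than shut.
Start: joints at [1.014, 0.359, 1.51, -0, 1.272, -0.115], TCP at [256.53, 542.363, 245.267] pointing down, gripper open.
Joint ranges: [-2.97, 2.97], [-1.01, 2.36], [0.21, 2.38], [-0.96, 4.11], [0.2, 2.71], [-2.98, 2.98]. Speed limits (rad/s): [2.39, 2.39, 3.14, 3.14, 3.14, 3.14].

INTERFACE

Orientations are given as a unit quaternion [x, y, z, w].
In Python, from rig import r gives the robot as it stands.
- The arm moves only by the shell command python3 -m handwheel 'ROWS' [FORCE]. ROWS is JSON, a list of rows, each an object of numbers: "ax", "ay", "az": the turn, a rotation vector about the tool's x, y, z in rad; "tx", "ty", "tz": the shift along the tool's x, y, z in mm; "hand": the opening, from 0 (shut) to 1 (fully open). In form: [{"ax": .., "ay": .., "az": .., "tx": .., "ty": .., "tz": .., "hand": ..}, ...]. A call has 1 to 8 rows; each row is the pose to reach, as a shift and turn from the pose commanded when the call began, along the tool's axes at that moment; what a row does not reach only later rows make up. A row lasts 1/10 s, in which the tool goes at most 50 mm and 8.59 degrees, less where a joint would pass 70% of its speed; a pose out of reach is approached as far as the arm can. A call with a gripper value outside its range is refused whole. The fingers move at their own pace and stop on an object; FORCE is the grip in N (left out, the last holds). Time passes only in rows, so rows that repeat a pose let the fingers close. It gives the time, the measured TCP pose, the force and the opening at its end, in the units of the state.
- r.read_state(): the state, without advancing time (a new reading comes with each control period).
- r.read_camera(name): name is "scene" or "top" or "wrist"; returns the picture (384x512x3 uint8, blue, green, red); there is no depth.
- r.camera_info(name): a dict with "fx", "fy", "cx", "cy" (pixels), "R" (3x3) and "t" (3): a world point X has camera coordinates R X + t. Camera axes: x right, y down, z forward; pixel columns grow to the right and rows downward; lengths in mm; the calibration is good to about 2 mm. A picture is of the moment at which its call begins: read the wrist's pose just before it. camera_info takes no time and is no camera call; for the wrist camera it gives the pose at the moment of the call.
- r.finish_job(): hands the job in, once; it reports no verdict.
The state is a dict: "time": time; "q": joint angles; "qvel": joint speeds; "effort": joint torques, N m; "tcp_pos": TCP position; "tcp_rot": TCP orientation; "wrist_force": force on the tool from outside, world axes, zero at the start; "moment": the same for the moment, N m; "grip_width": finger opening in mm.
Only numpy, scipy, OpenCV 4.12 (cv2) and the standard library are available. Lean on these libraries where they do the work, as an engineer would, in place of code of your own. Each camera call takes 0.05 s, during which the arm holds its last target.

TASK

Turn the black keeper knob on the yellow bench fixture clockwise until it clicks past its detent and its red tab has swung fully aside. Then take the orange-headed pivot pin from the blue stand and thread it down through the upper brass bushing and on through the lower one. Finish while still holding the pin by its head, upright and still, with its tip poking out below the lower bushing and its collar clear above the upper one so that a washer could be slipped under it; leave the sprocket cassette, the grease jar and the wrench where they are.

Things in the scene. Friction and masses are not known exactly. Their poses are not given: they have to be found in the camera images.
- fixture: Fixed bench fixture: steel base plate 110 x 180 x 8 mm with a yellow clevis, whose two ears hold vertical brass bushings (26 mm outside, 14 mm bore, 18 mm long) on one axis, this body's z. Origin on that axis at the work surface. The ears (64 mm wide) join a block 117 mm high, 30 to 119 mm from the axis along +y; the keeper knob is on it, its axis 75 mm from the bore along +y.
- upper_mouth (a point): Centre of the upper bushing's top face, 120 mm above the work surface, z up; the bushing's underside is at 102 mm, and between the two bushings is open space.
- lower_exit (a point): Centre of the lower bushing's bottom face, 50 mm above the work surface, z up; its top face is at 68 mm. Open space below, down to the base plate's top at 8 mm.
- knob (a joint): Keeper knob angle in rad, growing clockwise seen from above, stops at 0 and 1.25. It starts at 0, where the red tab covers the upper bore. An over-centre spring detent resists by about 0.17 N m at the start, less and less up to 0.6; past 0.7 it snaps the knob on to 1.25; clicked and clear from 1.05, where it stays. Short of 0.55 it springs back when let go.
- knob_grip (a point): On the knob's vertical axis at grip height (153.5 mm up), turning with it. Black grip: upright bar 42 mm long along this point's y, 14 mm thick along x, from 23 mm below this point to 7 mm above, on a 44 mm disc. Red tab: 5 mm thick, 18 to 26 mm wide, reaching 88 mm from the axis towards this point's -y, its underside 31 mm below this point.
- stand: Fixed blue sheet-metal stand, 100 x 100 mm foot and 80 x 80 mm top, 130 mm high, with two side walls (at its +y and -y) and open in between. A 14 mm hole through the middle of the top, in which the pin hangs by its collar. Origin under its centre at the work surface, z up.
- pin: Steel pivot pin, about 0.2 kg, hanging upright in the stand. Origin: centre of the collar's underside, z up along the pin. Below it a 12 mm shank 115 mm long, the last 8 mm tapering to 6 mm; above it a collar 26 mm across, 6 mm thick, then an orange square head 16 x 16 mm (sides along this body's x and y), 45 mm tall, its top 51 mm above the origin.
- pin_tip (a point): Centre of the pin's lower end, 115 mm below the pin's origin.
- cassette: Bystander: a steel sprocket cassette lying flat, 100 mm across at its foot, 30 mm high; origin under its centre.
- grease: Bystander: a closed grease jar with a green cap, 56 mm across, 65 mm high; origin under its centre.
- wrench: Bystander: a steel combination wrench lying flat, 180 mm long along its x, 38 mm wide, 8 mm high; origin under its middle.
Not all that is in view belongs to the job. Several things have the shape of the pin; the one meant has the colours described above.

How it is judged (in metres and radians):
On the way, in this order (a step that is already met when the one before it is completed fails the run):
1. the keeper knob is turned past its detent, the pin not yet in the bushings (value of joint knob above 1.05 rad and distance between pin_tip and upper_mouth above 0.03 m), for 0.2 s.
2. the pin has been threaded through the upper bushing, its tip between the two (horizontal distance between pin_tip and upper_mouth below 0.006 m and z of pin_tip in the frame of fixture between 0.068 and 0.1 m and contact force between the fingers and pin above 0.5 N), for 0.1 s.
At the end, for the whole second after the job is handed in: Knob at 1.05 rad or more; pin upright (0.06 rad) in both bores, tip 3 mm or more below the lower bushing, collar 4 mm or more above the upper one, gripped with over 1 N (carried by the gripper alone), slower than 20 mm/s; cassette, jar and wrench within 30 mm of their starts (value of joint knob above 1.05 rad and horizontal distance between pin_tip and lower_exit below 0.004 m and horizontal distance between pin and upper_mouth below 0.005 m and angle between pin's own z axis and vertical below 0.06 rad and z of pin_tip in the frame of fixture below 0.047 m and z of pin in the frame of fixture above 0.124 m and contact force between the fingers and pin above 1 N and linear speed of pin below 0.02 m/s and distance of each of cassette, grease, wrench from where it was at the start of the episode below 0.03 m); the arm keeps its last pose, push and grip.
It fails at once if the cassette is disturbed (moved 30 mm) (distance of cassette from where it was at the start of the episode above 0.03 m).
It fails at once if the grease is disturbed (moved 30 mm) (distance of grease from where it was at the start of the episode above 0.03 m).
It fails at once if the wrench is disturbed (moved 30 mm) (distance of wrench from where it was at the start of the episode above 0.03 m).
It also fails if it takes over 64 s, if anything falls off the work surface, if the arm or the gripper's body presses on something with over 40 N, if the wrist force passes 120 N, or if a joint passes its speed limit or range.

## Working session

There is one attempt and no reset: what is moved stays moved. The work goes in short steps, Python scripts to look and compute and a shell command to move; the robot and the scene stay as the last step left them, time stands still between calls to the robot, and variables do not carry over. Pictures are saved under pics/ and viewed, and the job is handed in when it is done.

```bash
ls; mkdir -p pics; python3 - <<'E'
from rig import r
import cv2
for n in ("scene","top","wrist"):
    i=r.camera_info(n); print(n,i)
    cv2.imwrite(f"pics/{n}0.png",r.read_camera(n))
print(r.read_state())
E
```

```text
pics
scene {'fx': 364.4638058599893, 'fy': 364.4638058599893, 'cx': 259.99474355729194, 'cy': 186.87054794120573, 'R': array([[-0.81464092,  0.57967515,  0.01835459],
       [ 0.38081971,  0.55851457, -0.73691101],
       [-0.43742031, -0.59332807, -0.67574054]]), 't': array([ 474.94876823, -133.8669012 , 1210.63295687])}
top {'fx': 348.30382119865925, 'fy': 348.30382119865925, 'cx': 255.3216200501236, 'cy': 196.78355580370692, 'R': array([[ 0.02560475, -0.99928529, -0.02780834],
       [-0.99398087, -0.02248505, -0.1072215 ],
       [ 0.10651959,  0.03038633, -0.99384619]]), 't': array([  7.80240522, 590.71527354, 900.29009592])}
wrist {'fx': 273.0136971425744, 'fy': 273.0136971425744, 'cx': 257.8055887122253, 'cy': 193.88116393186635, 'R': array([[ 0.42734136,  0.90408904, -0.00153866],
       [ 0.85915728, -0.40557216,  0.31202563],
       [ 0.28147491, -0.13466341, -0.95007244]]), 't': array([-598.76739728,  -39.02958352,  380.39053902])}
{'time': 0.15, 'q': array([ 1.01388346e+00,  3.59379987e-01,  1.51120820e+00,  7.08654930e-06,
        1.27250905e+00, -1.15080159e-01]), 'qvel': array([ 0.0017871 , -0.00192047, -0.00320345,  0.00161664,  0.00012072,
       -0.00146465]), 'effort': array([-8.51683217e-05, -5.28019881e+01, -2.78934020e+01, -3.08254230e-04,
        8.21796013e-03,  1.54396423e-05]), 'tcp_pos': array([256.27479585, 541.93921876, 244.61332503]), 'tcp_rot': array([ 8.44866255e-01,  5.34977052e-01, -6.79063900e-04,  3.23764977e-04]), 'wrist_force': array([0.16368699, 0.65199291, 0.0541093 ]), 'moment': array([-0.01547794,  0.00673356,  0.00596732]), 'grip_width': 85.39605039390058}
```

View pics/scene0.png

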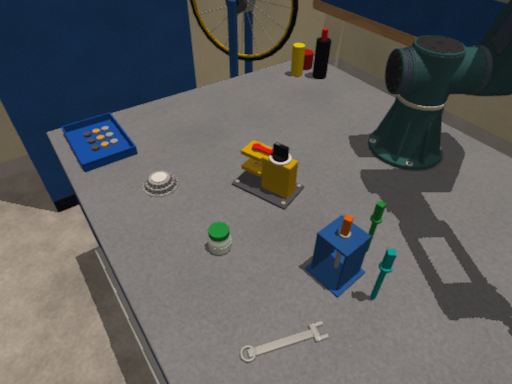

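View pics/top0.png

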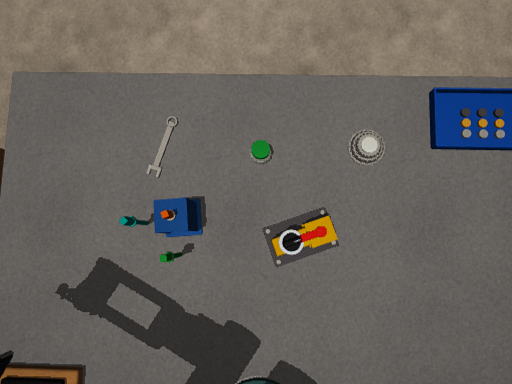

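View pics/wrist0.png

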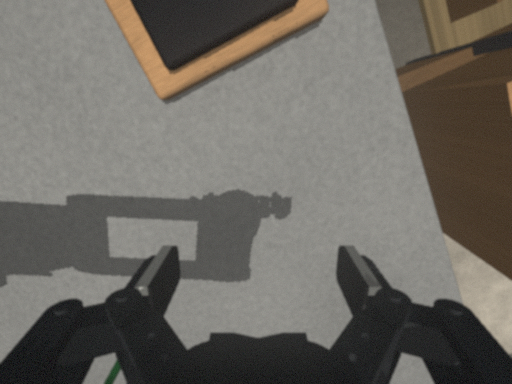

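The scene picture shows three pin-shaped things: orange head in the blue stand at (347,225), green at (378,212) and teal at (388,262). In the top view they are at (168,214), (167,257) and (128,221). Only the orange one in the blue stand fits the description. I'll confirm that in enlarged crops.

```bash
python3 - <<'E'
import cv2,numpy as np
s=cv2.imread("pics/scene0.png");t=cv2.imread("pics/top0.png")
a=cv2.resize(s[190:310,290:410],None,fx=4,fy=4,interpolation=cv2.INTER_CUBIC)
b=cv2.resize(t[180:280,110:220],None,fx=4.8,fy=4.8,interpolation=cv2.INTER_CUBIC)[:480,:300]
cv2.imwrite("pics/cropA.png",np.hstack([a,b]))
c=cv2.resize(t[200:275,255:345],None,fx=6,fy=6,interpolation=cv2.INTER_CUBIC)
cv2.imwrite("pics/cropB.png",c)
d=cv2.resize(s[130:210,225:310],None,fx=6,fy=6,interpolation=cv2.INTER_CUBIC)
cv2.imwrite("pics/cropC.png",d)
E
```

```text
(no output)
```

View pics/cropA.png

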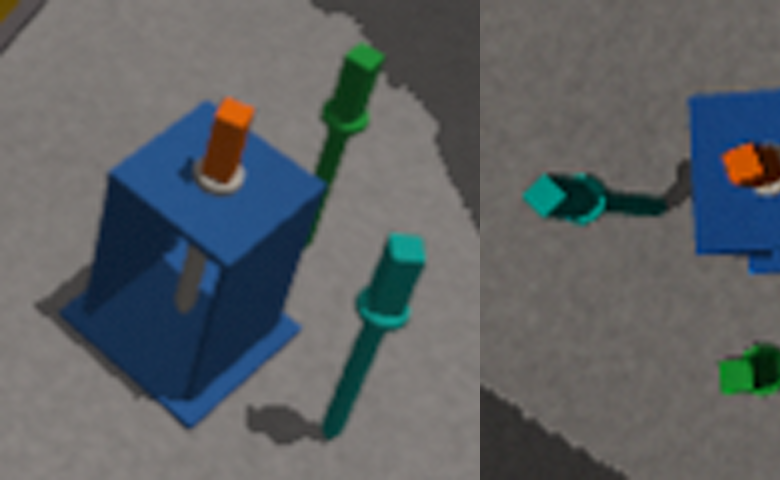

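View pics/cropB.png

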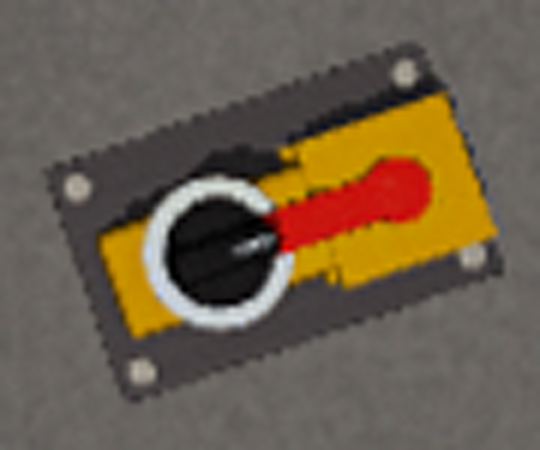

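View pics/cropC.png

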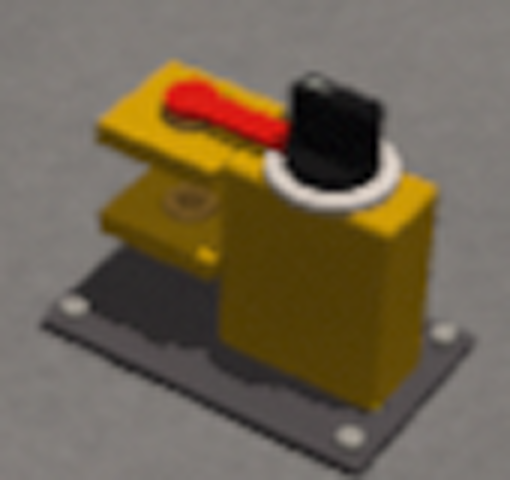

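The crops confirm it. The orange head, with its white collar and steel shank, hangs in the blue stand and is the pin meant; the green and teal ones stand free. The red tab points right in the top view, with its tip disc over the bore. Next I'll measure.

```bash
cat > h.py <<'E'
import numpy as np,cv2
from scipy.spatial.transform import Rotation as Ro
def ray(i,u,v):
    d=np.array([(u-i['cx'])/i['fx'],(v-i['cy'])/i['fy'],1.]);R=np.array(i['R']);t=np.array(i['t'])
    return -R.T@t,R.T@d
def onz(i,u,v,z):
    c,d=ray(i,u,v);return c+d*(z-c[2])/d[2]
def tri(a,b):
    A=[];B=[]
    M=np.zeros((3,3));m=np.zeros(3);
    for c,d in(a,b):
        d=d/np.linalg.norm(d);P=np.eye(3)-np.outer(d,d);M+=P;m+=P@c
    x=np.linalg.solve(M,m);return x,[np.linalg.norm((np.eye(3)-np.outer(d,d)/(d@d))@(x-c)) for c,d in(a,b)]
def proj(i,X):
    p=np.array(i['R'])@X+i['t'];return i['fx']*p[0]/p[2]+i['cx'],i['fy']*p[1]/p[2]+i['cy']
def mask(im,lo,hi):
    return cv2.inRange(cv2.cvtColor(im,cv2.COLOR_BGR2HSV),lo,hi)
def blobs(m,amin=15):
    n,l,s,c=cv2.connectedComponentsWithStats(m)
    return [(int(s[k,4]),c[k].round(1).tolist(),s[k,:4].tolist()) for k in range(1,n) if s[k,4]>=amin]
E
python3 - <<'E'
from rig import r
from h import *
s=cv2.imread("pics/scene0.png");t=cv2.imread("pics/top0.png")
I=r.camera_info("top");S=r.camera_info("scene")
R1=((0,150,60),(7,255,255));O=((8,180,150),(16,255,255));G=((50,100,40),(75,255,255));T=((80,100,40),(95,255,255));Y=((17,150,40),(32,255,255));B=((100,120,40),(120,255,255))
for n,c in dict(red=R1,orange=O,green=G,teal=T,yel=Y,blue=B).items():
    print(n,'top',blobs(mask(t,*c)),'scene',blobs(mask(s,*c)))
m=mask(t,*Y)|mask(t,*R1)
k=max(cv2.findContours(m,0,2)[0],key=cv2.contourArea);print(cv2.minAreaRect(k))
print(cv2.approxPolyDP(k,2,True)[:,0].tolist())
for nm in('top','scene'):
    im=dict(top=t,scene=s)[nm]
    g=mask(im,*B);k=max((c for c in cv2.findContours(g,0,2)[0] if (lambda p:p[0]<400 and p[1]>180)(c[:,0].mean(0))),key=cv2.contourArea)
    print(nm,cv2.approxPolyDP(k,2,True)[:,0].tolist())
E
```

```text
red top [(207, [313.5, 233.8], [299, 227, 28, 15])] scene [(66, [324.5, 33.7], [322, 28, 6, 13]), (150, [308.1, 58.5], [304, 49, 10, 20]), (107, [262.5, 148.7], [253, 144, 21, 11])]
orange top [(41, [164.2, 213.6], [161, 210, 8, 8])] scene [(41, [348.4, 218.0], [345, 215, 8, 7])]
green top [(286, [260.2, 149.0], [251, 140, 19, 19]), (89, [166.1, 257.2], [160, 252, 14, 11])] scene [(253, [376.8, 215.7], [369, 201, 17, 35]), (325, [218.4, 231.1], [208, 222, 21, 19])]
teal top [(49, [123.0, 220.4], [119, 216, 9, 9]), (44, [132.3, 221.5], [126, 216, 12, 11]), (66, [255.5, 381.9], [243, 380, 23, 4])] scene [(55, [419.0, 48.2], [413, 40, 14, 14]), (737, [463.5, 62.1], [428, 46, 58, 36]), (144, [422.8, 72.9], [416, 61, 15, 21]), (47, [441.9, 94.7], [438, 86, 9, 18]), (59, [430.5, 120.1], [425, 114, 12, 16]), (45, [405.0, 135.0], [400, 123, 11, 24]), (639, [405.1, 153.2], [370, 132, 71, 36]), (405, [384.0, 269.2], [371, 248, 25, 52])]
yel top [(61, [465.2, 122.6], [461, 119, 10, 8]), (62, [481.9, 122.9], [478, 119, 9, 9]), (65, [498.5, 123.1], [494, 119, 10, 9]), (620, [318.7, 231.4], [297, 
[... 610 characters left out ...]
7]), (29, [250.1, 15.9], [248, 11, 4, 13]), (232, [247.6, 36.3], [245, 13, 7, 41]), (77, [248.0, 66.2], [245, 61, 7, 12]), (2897, [338.4, 256.6], [305, 216, 66, 81])]
((316.4015197753906, 232.38771057128906), (25.95996856689453, 35.22346115112305), 70.55996704101562)
[[328, 215], [304, 223], [297, 230], [303, 234], [299, 236], [304, 242], [303, 247], [314, 247], [337, 238]]
top [[153, 201], [155, 232], [165, 232], [166, 236], [201, 233], [199, 199], [191, 199], [197, 205], [196, 231], [187, 227], [186, 198]]
scene [[343, 216], [318, 232], [313, 260], [305, 268], [336, 296], [364, 272], [359, 267], [370, 238], [369, 234], [354, 224], [351, 227], [351, 236], [347, 239], [340, 238], [337, 230]]
```

```bash
python3 - <<'E'
from rig import r
from h import *
I=r.camera_info("top");S=r.camera_info("scene")
f=lambda a,b:tri(ray(I,*a),ray(S,*b))
print('head',f((164.2,213.6),(348.4,218.0)), onz(I,164.2,213.6,181),onz(S,348.4,218,181))
print('teal',onz(I,123,220.4,166),'green',onz(I,164,257,166))
print('stand top', [onz(I,*p,130).round(0) for p in ((153,201),(186,198),(187,227),(155,232))])
# red tip disc, centre from crop (405,190)/6 -> top
print('tab disc',onz(I,255+403/6,200+190/6,127.5), 'scene',onz(S,225+190/6,130+102/6,127.5))
# bar/knob disc (white ring = top z~? ) 
print('knob ring',onz(I,255+219/6,200+252/6,120),'scene',onz(S,225+334/6,130+168/6,120))
# plate corners
P=[onz(I,255+a/6,200+b/6,8) for a,b in((47,168),(418,42),(502,270),(130,402))]
P=np.array(P);print(P.round(1));print([np.linalg.norm(P[i]-P[i-1]).round(1) for i in range(4)])
d=P[0]-P[1]+P[3]-P[2];print('fixture +y yaw dir',np.degrees(np.arctan2(d[1],d[0])))
print('far yellow end',[onz(I,*p,117).round(1) for p in((328,215),(337,238))])
print('cassette',onz(I,368,147,20),'grease',onz(I,260,149,65))
E
```

```text
head (array([531.14683385, 223.25495454, 177.97571117]), [np.float64(1.029350826383395), np.float64(1.0293508263833024)]) [531.68477738 221.58790248 181.        ] [532.77823505 225.55439111 181.        ]
teal [514.57429577 320.46047743 166.        ] green [434.27459171 221.14520948 166.        ]
stand top [array([564., 265., 130.]), array([573., 186., 130.]), array([504., 180., 130.]), array([490., 256., 130.])]
tab disc [ 500.8384655  -140.89819111  127.5       ] scene [ 505.38109964 -128.57357404  127.5       ]
knob ring [474.58947017 -69.58947786 120.        ] scene [475.01129492 -61.80440938 120.        ]
[[ 5.081e+02  2.000e-01  8.000e+00]
 [ 5.692e+02 -1.667e+02  8.000e+00]
 [ 4.677e+02 -2.046e+02  8.000e+00]
 [ 4.048e+02 -3.930e+01  8.000e+00]]
[np.float64(110.6), np.float64(177.7), np.float64(108.4), np.float64(176.8)]
fixture +y yaw dir 110.47814468242031
far yellow end [array([ 541.2, -156.3,  117. ]), array([ 486.8, -177.9,  117. ])]
cassette [ 735.13405251 -281.51616377   20.        ] grease [712.88221482  12.00685157  65.        ]
```

```bash
cat >> h.py <<'E'
def rel(st,X,yaw):
    """shift and turn (tool axes) from commanded~measured pose to world X, tool down, jaw yaw (rad)"""
    R=Ro.from_quat(st['tcp_rot']);d=R.inv().apply(np.array(X)-st['tcp_pos'])
    x=np.array([np.cos(yaw),np.sin(yaw),0]);z=np.array([0,0,-1.]);T=Ro.from_matrix(np.c_[x,np.cross(z,x),z])
    return d.round(1),(R.inv()*T).as_rotvec().round(4)
E
python3 - <<'E'
from rig import r
from h import *
st=r.read_state();W=r.camera_info("wrist")
R=Ro.from_quat(st['tcp_rot']);c,_=ray(W,0,0)
print('cam in tool',R.inv().apply(c-st['tcp_pos']),'view dir in tool',R.inv().apply(np.array(W['R'])[2]),proj(W,st['tcp_pos']))
# target TCP so that camera sees knob
print(rel(st,(470,-90,300),0.358))
E
```

```text
cam in tool [  -0.2937908   -81.72905601 -128.12908618] view dir in tool [2.61912681e-04 3.12221917e-01 9.50009161e-01] (np.float64(258.26399217069917), np.float64(263.67046287676226))
(array([-479.9,  463.4,  -54.8]), array([4.00e-04, 1.50e-03, 7.71e-01]))
```

```bash
python3 -m handwheel '[{"tx":-40,"ty":40,"tz":-40},{"tx":-75,"ty":72,"tz":-55,"az":0.1},{"tx":-110,"ty":106,"tz":-55,"az":0.2},{"tx":-145,"ty":140,"tz":-55,"az":0.3},{"tx":-180,"ty":174,"tz":-55,"az":0.4},{"tx":-215,"ty":208,"tz":-55,"az":0.5},{"tx":-250,"ty":242,"tz":-55,"az":0.6},{"tx":-285,"ty":276,"tz":-55,"az":0.7}]'
python3 - <<'E'
from rig import r
from h import *
st=r.read_state();print(st['tcp_pos'],rel(st,(480,-90,300),0.358))
E
```

```text
[256.27479585 541.93921876 244.61332503] (array([-475.7,  472.4,  -54.8]), array([4.00e-04, 1.50e-03, 7.71e-01]))invalid input
```

```bash
python3 -m handwheel '[{"ax":0,"ay":0,"az":0,"tx":-40,"ty":40,"tz":-40,"hand":1},{"ax":0,"ay":0,"az":0.1,"tx":-75,"ty":72,"tz":-55,"hand":1},{"ax":0,"ay":0,"az":0.2,"tx":-110,"ty":106,"tz":-55,"hand":1},{"ax":0,"ay":0,"az":0.3,"tx":-145,"ty":140,"tz":-55,"hand":1},{"ax":0,"ay":0,"az":0.4,"tx":-180,"ty":174,"tz":-55,"hand":1},{"ax":0,"ay":0,"az":0.5,"tx":-215,"ty":208,"tz":-55,"hand":1},{"ax":0,"ay":0,"az":0.6,"tx":-250,"ty":242,"tz":-55,"hand":1},{"ax":0,"ay":0,"az":0.7,"tx":-285,"ty":276,"tz":-55,"hand":1}]'
python3 - <<'E'
from rig import r
from h import *
st=r.read_state();print(st['tcp_pos'],rel(st,(480,-90,300),0.358))
E
```

```text
time: 0.95
tcp_pos: [381.0, 174.3, 300.4]
tcp_rot: [0.977, 0.211, 0.0, 0.0]
wrist_force: [2.2, -0.2, -0.7]
grip_width: 85.1
[380.96715207 174.3435369  300.35221104] (array([-18.9, 281.7,   0.4]), array([ 0.0001, -0.0003,  0.0673]))
```

```bash
python3 -m handwheel '[{"ax":0,"ay":0,"az":0.02,"tx":-3,"ty":45,"tz":0,"hand":1},{"ax":0,"ay":0,"az":0.04,"tx":-6,"ty":90,"tz":0,"hand":1},{"ax":0,"ay":0,"az":0.06,"tx":-9,"ty":135,"tz":0,"hand":1},{"ax":0,"ay":0,"az":0.067,"tx":-12,"ty":180,"tz":0,"hand":1},{"ax":0,"ay":0,"az":0.067,"tx":-15,"ty":225,"tz":0,"hand":1},{"ax":0,"ay":0,"az":0.067,"tx":-18,"ty":260,"tz":0,"hand":1},{"ax":0,"ay":0,"az":0.067,"tx":-19,"ty":280,"tz":0,"hand":1},{"ax":0,"ay":0,"az":0.067,"tx":-19,"ty":280,"tz":0,"hand":1}]'
python3 - <<'E'
from rig import r
from h import *
import json
st=r.read_state();W=r.camera_info("wrist");im=r.read_camera("wrist")
np.savez("w1.npz",st=st['tcp_pos'],q=st['tcp_rot'],**W)
cv2.imwrite("pics/w1.png",im);print(st['tcp_pos'],st['tcp_rot'],st['qvel'])
E
```

```text
time: 1.75
tcp_pos: [481.0, -88.8, 300.0]
tcp_rot: [0.984, 0.178, 0.0, 0.0]
wrist_force: [0.3, -0.2, -0.7]
grip_width: 85.4
[481.03651167 -88.78440663 300.04335322] [9.83946826e-01 1.78461372e-01 4.55784884e-06 4.28068030e-04] [ 0.04420294 -0.02386335  0.03656457  0.02732772  0.02069947  0.03292607]
```

View pics/w1.png

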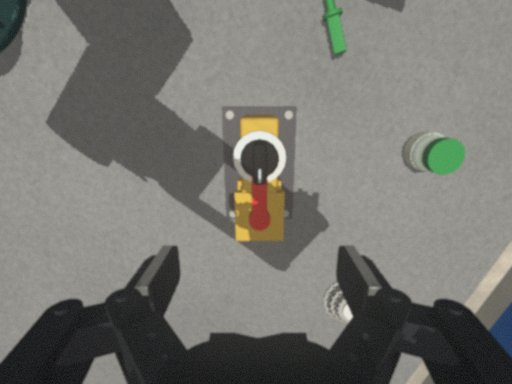

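The wrist view shows the fixture square to the jaws: knob ring at (260,157), tab disc at (260,219), base bolts at the corners. The jaw yaw is about right; now the numbers.

```bash
python3 - <<'E'
from h import *
W=dict(np.load("w1.npz"));im=cv2.imread("pics/w1.png")
c=cv2.resize(im[95:250,210:310],None,fx=5,fy=5,interpolation=cv2.INTER_CUBIC)
cv2.imwrite("pics/w1c.png",cv2.resize(im[95:250,210:310],None,fx=3.8,fy=3.8,interpolation=cv2.INTER_CUBIC))
red=mask(im,(0,150,60),(8,255,255));k=max(cv2.findContours(red,0,1)[0],key=cv2.contourArea)
rows=[(v,np.where(red[v])[0].min(),np.where(red[v])[0].max()) for v in range(165,235) if red[v,200:320].any()]
print(rows[::3],rows[-1])
hsv=cv2.cvtColor(im,cv2.COLOR_BGR2HSV)
wh=cv2.inRange(im,(170,170,170),(255,255,255));b=[x for x in blobs(wh,8) if 210<x[1][0]<310 and 95<x[1][1]<250];print(b)
y=mask(im,(17,150,40),(32,255,255))
for v in(120,125,130,200,230,238):
    x=np.where(y[v,210:310])[0]+210;print(v,x.min() if len(x) else None,x.max() if len(x) else None)
ys=np.where(y[:,250:270].any(1))[0];print('yellow rows',ys.min(),ys.max())
E
```

```text
[(183, np.int64(266), np.int64(266)), (186, np.int64(252), np.int64(266)), (189, np.int64(252), np.int64(266)), (192, np.int64(252), np.int64(266)), (195, np.int64(253), np.int64(266)), (198, np.int64(253), np.int64(266)), (201, np.int64(253), np.int64(266)), (204, np.int64(252), np.int64(266)), (207, np.int64(253), np.int64(266)), (210, np.int64(253), np.int64(266)), (213, np.int64(252), np.int64(267)), (216, np.int64(250), np.int64(268)), (219, np.int64(250), np.int64(269)), (222, np.int64(250), np.int64(269)), (225, np.int64(251), np.int64(268)), (228, np.int64(253), np.int64(265))] (229, np.int64(256), np.int64(263))
[(33, [229.5, 114.6], [227, 112, 6, 7]), (29, [288.3, 114.4], [286, 112, 6, 6]), (709, [262.9, 148.5], [234, 131, 52, 50]), (17, [259.5, 173.8], [259, 170, 2, 9])]
120 242 276
125 241 277
130 242 277
200 235 280
230 236 280
238 237 279
yellow rows 118 238
```

View pics/w1c.png

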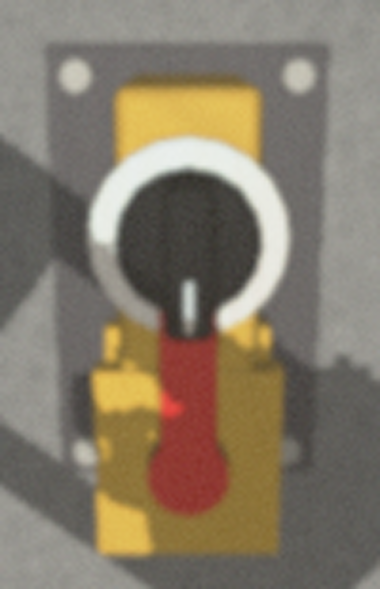

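```bash
python3 - <<'E'
from h import *
W=dict(np.load("w1.npz"))
o=lambda u,v,z:onz(W,u,v,z)
d=o(260,219.3,127.5);print('disc',d, 'width',o(269.5,219.3,127.5)-o(249.5,219.3,127.5))
e=o(259.8,229.5,127.5);print('tab end',e)
k=o(259.8,156.5,119);print('ring',k,'w',np.linalg.norm(o(285.5,157,119)-o(233.5,157,119)))
for z in(117,120,123): print(z,o(259.8,156.5,z))
print('dist',np.linalg.norm((d-k)[:2]),'yaw y',np.degrees(np.arctan2(*(k-d)[1::-1])))
b=[o(229.8,114.6,9),o(288.5,114.4,9)];print(b,np.degrees(np.arctan2(*(b[1]-b[0])[1::-1])))
# ear end corners z=117
c=[o(236.5,239,117),o(280,239,117)];print('ear end',c,np.linalg.norm(c[1]-c[0]))
t=[o(241.5,119,117),o(277.5,119,117)];print('block end',t, 'len',np.linalg.norm((sum(t)-sum(c))/2)); a=(sum(t)-sum(c))
print('yaw',np.degrees(np.arctan2(a[1],a[0])), 'bore from block end',sum(t)/2-119*a/np.linalg.norm(a))
E
```

```text
disc [ 499.79652244 -134.98180196  127.5       ] width [22.39086436  8.403904    0.        ]
tab end [ 504.31685937 -147.6175944   127.5       ]
ring [473.43372154 -65.74207744 119.        ] w 59.33897156445925
117 [473.57707521 -66.0816671  117.        ]
120 [473.36204471 -65.57228261 120.        ]
123 [473.14701421 -65.06289812 123.        ]
dist 74.08870847083499 yaw y 110.84416928002324
[array([417.87657317, -41.7293545 ,   9.        ]), array([498.82922815, -11.04007309,   9.        ])] 20.76179834970585
ear end [array([ 483.18251182, -175.10087857,  117.        ]), array([ 534.85084538, -155.70872972,  117.        ])] 55.187608480721764
block end [array([440.03157148, -34.27721748, 117.        ]), array([477.11345034, -20.35813682, 117.        ])] len 147.0124780295976
yaw 110.067592841827 bore from block end [ 499.40479968 -139.09300624  117.        ]
```

```bash
python3 - <<'E'
from rig import r
from h import *
st=r.read_state();print(st['tcp_pos'],rel(st,(473.6,-65.9,149),0.360))
E
```

```text
[480.12800455 -87.13500894 299.92569754] (array([  1.5, -22.1, 150.9]), array([-0.0007,  0.0006, -0.0003]))
```

```bash
python3 -m handwheel '[{"ax":0,"ay":0,"az":0,"tx":1.5,"ty":-22,"tz":25,"hand":1},{"ax":0,"ay":0,"az":0,"tx":1.5,"ty":-22,"tz":65,"hand":1},{"ax":0,"ay":0,"az":0,"tx":1.5,"ty":-22,"tz":105,"hand":1},{"ax":0,"ay":0,"az":0,"tx":1.5,"ty":-22,"tz":135,"hand":1},{"ax":0,"ay":0,"az":0,"tx":1.5,"ty":-22,"tz":145,"hand":1},{"ax":0,"ay":0,"az":0,"tx":1.5,"ty":-22,"tz":150,"hand":1},{"ax":0,"ay":0,"az":0,"tx":1.5,"ty":-22,"tz":150,"hand":1},{"ax":0,"ay":0,"az":0,"tx":1.5,"ty":-22,"tz":150,"hand":1}]'
python3 - <<'E'
from rig import r
from h import *
st=r.read_state();W=r.camera_info("wrist");im=r.read_camera("wrist")
np.savez("w2.npz",st=st['tcp_pos'],q=st['tcp_rot'],**W)
cv2.imwrite("pics/w2.png",im);print(st['tcp_pos'],st['tcp_rot'],st['wrist_force'])
E
```

```text
time: 2.6
tcp_pos: [474.8, -65.3, 151.6]
tcp_rot: [0.984, 0.18, 0.001, 0.001]
wrist_force: [-0.1, 0.5, 0.4]
grip_width: 85.4
[474.82857703 -65.30327391 151.64551806] [9.83639542e-01 1.80143523e-01 1.10729829e-03 5.79810018e-04] [-0.08683626  0.54880425  0.40027557]
```

View pics/w2.png

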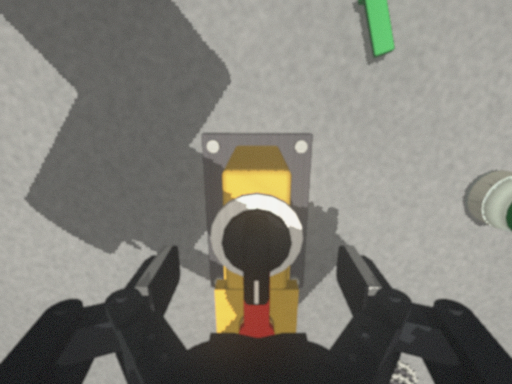

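```bash
python3 - <<'E'
from h import *
W=dict(np.load("w2.npz"))
print('ring c',onz(W,256.8,236,119),'disc',onz(W,257,240,130.5), proj(W,np.array([474.8,-65.3,130.5])))
im=cv2.imread("pics/w2.png");wh=cv2.inRange(im,(170,170,170),(255,255,255));print([b for b in blobs(wh) if 190<b[1][0]<320])
print([onz(W,u,v,9) for u,v in((212.8,147),(301.5,147))])
E
```

```text
ring c [473.34571695 -66.66395098 119.        ] disc [472.35396113 -63.6545802  130.5       ] (np.float64(259.78696533322005), np.float64(243.5214145948711))
[(23, [261.5, 14.7], [259, 11, 7, 8]), (29, [276.1, 123.4], [273, 120, 7, 9]), (118, [212.4, 146.3], [207, 141, 12, 12]), (113, [300.8, 146.4], [295, 141, 12, 12]), (20, [317.7, 144.3], [314, 142, 7, 6]), (28, [313.0, 178.0], [311, 173, 5, 11]), (18, [312.1, 196.3], [311, 192, 4, 8]), (931, [271.3, 207.8], [236, 194, 66, 36])]
[array([417.93892817, -43.36422471,   9.        ]), array([499.88646392, -12.31634703,   9.        ])]
```

```bash
python3 -m handwheel '[{"ax":0,"ay":0,"az":0,"tx":-1,"ty":0,"tz":0,"hand":0.5},{"ax":0,"ay":0,"az":0,"tx":-1,"ty":0,"tz":0,"hand":0},{"ax":0,"ay":0,"az":0,"tx":-1,"ty":0,"tz":0,"hand":0},{"ax":0,"ay":0,"az":0,"tx":-1,"ty":0,"tz":0,"hand":0},{"ax":0,"ay":0,"az":0,"tx":-1,"ty":0,"tz":0,"hand":0},{"ax":0,"ay":0,"az":0,"tx":-1,"ty":0,"tz":0,"hand":0}]' 60
python3 - <<'E'
from rig import r
st=r.read_state();print(st)
E
```

```text
time: 3.25
tcp_pos: [473.7, -65.3, 150.7]
tcp_rot: [0.984, 0.18, 0.001, -0.0]
wrist_force: [3.0, 3.4, 1.4]
grip_width: 12.7
{'time': 3.25, 'q': array([-2.82334339e-01,  3.01993855e-01,  1.87960618e+00,  1.05296711e-03,
        9.58531592e-01, -6.44477522e-01]), 'qvel': array([ 2.32945286e-03,  1.80126319e-03, -7.63312090e-06, -1.26636307e-03,
        9.48795384e-04,  4.64699648e-04]), 'effort': array([ -1.43876195, -41.23889923, -19.71546113,  -0.90797927,
         0.3660599 ,  -0.04655745]), 'tcp_pos': array([473.67946267, -65.34434632, 150.6517025 ]), 'tcp_rot': array([ 9.83705316e-01,  1.79786351e-01,  8.46156144e-04, -5.90679147e-05]), 'wrist_force': array([3.00221115, 3.38271175, 1.39879662]), 'moment': array([ 0.40068304, -0.21019513, -0.08044945]), 'grip_width': 12.749812729596032}
```

```bash
python3 -m handwheel '[{"ax":0,"ay":0,"az":0.09,"tx":0,"ty":0,"tz":0,"hand":0},{"ax":0,"ay":0,"az":0.18,"tx":0,"ty":0,"tz":0,"hand":0},{"ax":0,"ay":0,"az":0.27,"tx":0,"ty":0,"tz":0,"hand":0},{"ax":0,"ay":0,"az":0.36,"tx":0,"ty":0,"tz":0,"hand":0},{"ax":0,"ay":0,"az":0.45,"tx":0,"ty":0,"tz":0,"hand":0},{"ax":0,"ay":0,"az":0.54,"tx":0,"ty":0,"tz":0,"hand":0}]' 60
python3 - <<'E'
from rig import r
st=r.read_state();print(st['wrist_force'],st['moment'],st['grip_width'],st['tcp_pos'],st['tcp_rot'])
E
```

```text
time: 3.85
tcp_pos: [474.9, -65.2, 150.7]
tcp_rot: [0.996, -0.091, 0.002, -0.0]
wrist_force: [6.9, 4.5, -1.3]
grip_width: 12.7
[ 6.90387596  4.47010409 -1.28203961] [ 0.68530592 -0.78486501  0.08612995] 12.657551777164882 [474.9096308  -65.2087092  150.67245838] [ 9.95857957e-01 -9.09010584e-02  1.92960356e-03 -4.50274200e-04]
```

```bash
python3 -m handwheel '[{"ax":0,"ay":0,"az":0.1,"tx":0,"ty":0,"tz":0,"hand":0},{"ax":0,"ay":0,"az":0.2,"tx":0,"ty":0,"tz":0,"hand":0},{"ax":0,"ay":0,"az":0.3,"tx":0,"ty":0,"tz":0,"hand":0},{"ax":0,"ay":0,"az":0.4,"tx":0,"ty":0,"tz":0,"hand":0},{"ax":0,"ay":0,"az":0.5,"tx":0,"ty":0,"tz":0,"hand":0},{"ax":0,"ay":0,"az":0.6,"tx":0,"ty":0,"tz":0,"hand":0},{"ax":0,"ay":0,"az":0.67,"tx":0,"ty":0,"tz":0,"hand":0},{"ax":0,"ay":0,"az":0.67,"tx":0,"ty":0,"tz":0,"hand":0}]' 60
python3 - <<'E'
from rig import r
from h import *
st=r.read_state();W=r.camera_info("wrist");im=r.read_camera("wrist")
print(st['wrist_force'],st['moment'],st['grip_width'],st['tcp_pos'],Ro.from_quat(st['tcp_rot']).as_matrix()[:,0])
cv2.imwrite("pics/w3.png",im)
E
```

```text
time: 4.65
tcp_pos: [476.3, -65.9, 150.7]
tcp_rot: [0.911, -0.413, 0.003, -0.001]
wrist_force: [9.1, 2.4, -6.2]
grip_width: 13.0
[ 9.11898685  2.363416   -6.19093054] [ 0.38122557 -1.22826407 -0.16093362] 12.980118123166 [476.34150145 -65.91610938 150.7207575 ] [ 0.65925606 -0.75190407  0.00466055]
```

View pics/w3.png

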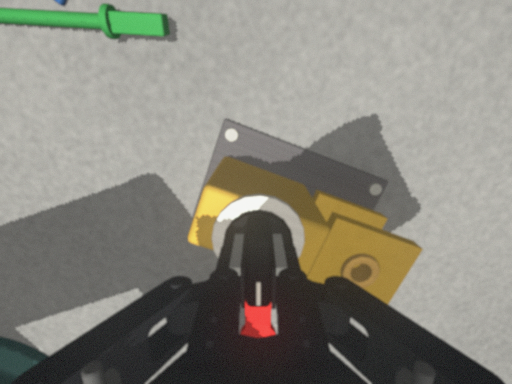

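```bash
python3 -m handwheel '[{"ax":0,"ay":0,"az":0,"tx":0,"ty":0,"tz":0,"hand":1},{"ax":0,"ay":0,"az":0,"tx":0,"ty":0,"tz":0,"hand":1},{"ax":0,"ay":0,"az":0,"tx":0,"ty":0,"tz":0,"hand":1},{"ax":0,"ay":0,"az":0,"tx":0,"ty":0,"tz":-20,"hand":1},{"ax":0,"ay":0,"az":0,"tx":0,"ty":0,"tz":-60,"hand":1},{"ax":0,"ay":0,"az":0,"tx":0,"ty":0,"tz":-100,"hand":1},{"ax":0,"ay":0,"az":0,"tx":0,"ty":0,"tz":-120,"hand":1},{"ax":0,"ay":0,"az":0,"tx":0,"ty":0,"tz":-120,"hand":1}]' 60
python3 - <<'E'
from rig import r
from h import *
st=r.read_state();W=r.camera_info("wrist");im=r.read_camera("wrist")
np.savez("w4.npz",st=st['tcp_pos'],q=st['tcp_rot'],**W)
print(st['wrist_force'],st['moment'],st['grip_width'],st['tcp_pos'])
cv2.imwrite("pics/w4.png",im)
E
```

```text
time: 5.5
tcp_pos: [474.5, -66.1, 273.5]
tcp_rot: [0.911, -0.411, 0.003, -0.0]
wrist_force: [0.6, 0.4, 1.0]
grip_width: 85.6
[0.59537931 0.36770069 1.04521173] [-0.07163412  0.00025666  0.00696333] 85.56565351293459 [474.52277291 -66.14126557 273.48460325]
```

View pics/w4.png

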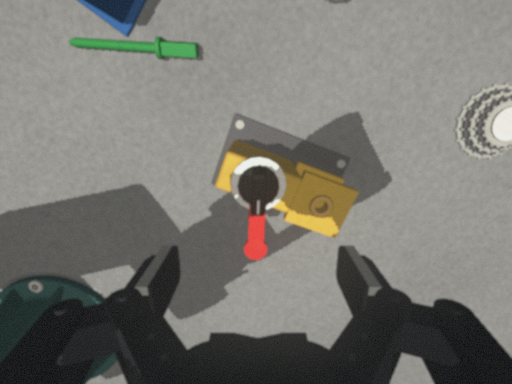

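```bash
python3 - <<'E'
from rig import r
from h import *
im=cv2.imread("pics/w4.png")
s=r.read_camera("scene");t=r.read_camera("top");cv2.imwrite("pics/scene1.png",s);cv2.imwrite("pics/top1.png",t)
a=cv2.resize(im[180:240,275:365],None,fx=6,fy=6,interpolation=cv2.INTER_CUBIC)
b=cv2.resize(s[135:175,235:280],None,fx=8,fy=8,interpolation=cv2.INTER_CUBIC)
c=cv2.resize(t[205:265,255:345],None,fx=6,fy=6,interpolation=cv2.INTER_CUBIC)
cv2.imwrite("pics/c4.png",a);cv2.imwrite("pics/c5.png",b);cv2.imwrite("pics/c6.png",c)
W=dict(np.load("w4.npz"))
red=mask(im,(0,150,60),(8,255,255));print(blobs(red))
ys,xs=np.where(red);print(xs[ys>240].min(),xs[ys>240].max(),ys.max())
d=onz(W,256,250,127.5);b=onz(W,321,206,120);k=onz(W,258.5,183.5,119)
print(d,b,k); n=(b-k)[:2];m=(d-k)[:2]
print(np.linalg.norm(n),np.linalg.norm(m),np.arctan2(n[1],n[0])-np.arctan2(m[1],m[0]))
E
```

```text
[(765, [255.7, 237.6], [244, 214, 23, 46])]
244 266 259
[ 414.99155213 -115.24538865  127.5       ] [ 500.11085967 -135.85892096  120.        ] [473.68436818 -67.2327981  119.        ]
73.53845383013098 75.8291204406612 1.2527344826744704
```

View pics/c4.png

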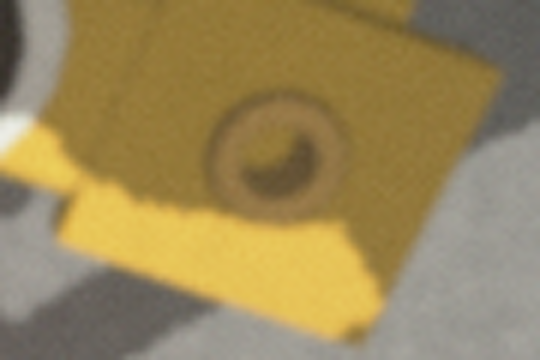

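View pics/c5.png

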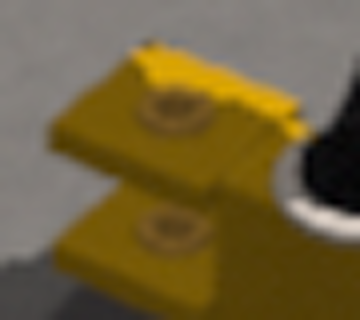

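View pics/c6.png

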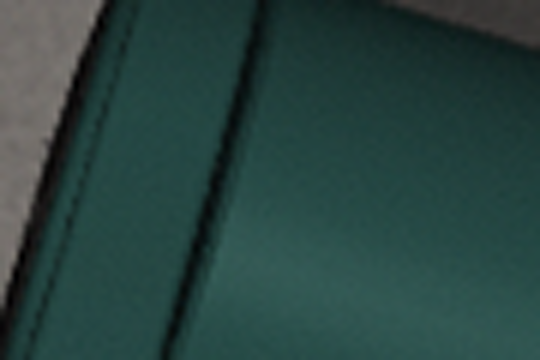

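```bash
python3 - <<'E'
from rig import r
from h import *
st=r.read_state();print(rel(st,(531,224,330),np.radians(18.4)));S=r.camera_info("scene");print(onz(S,257,148.5,120))
E
```

```text
(array([-178. , -235.7,  -60.7]), array([ 2.0000e-04,  1.9000e-03, -1.1692e+00]))
[ 502.61000651 -130.79238413  120.        ]
```

```bash
python3 -m handwheel '[{"ax":0,"ay":0,"az":-0.1,"tx":-5,"ty":-10,"tz":-35,"hand":1},{"ax":0,"ay":0,"az":-0.24,"tx":-30,"ty":-40,"tz":-61,"hand":1},{"ax":0,"ay":0,"az":-0.38,"tx":-58,"ty":-77,"tz":-61,"hand":1},{"ax":0,"ay":0,"az":-0.52,"tx":-86,"ty":-114,"tz":-61,"hand":1},{"ax":0,"ay":0,"az":-0.66,"tx":-114,"ty":-151,"tz":-61,"hand":1},{"ax":0,"ay":0,"az":-0.8,"tx":-140,"ty":-186,"tz":-61,"hand":1},{"ax":0,"ay":0.001,"az":-0.94,"tx":-165,"ty":-218,"tz":-61,"hand":1},{"ax":0,"ay":0.002,"az":-1.08,"tx":-178,"ty":-236,"tz":-61,"hand":1}]'
python3 -m handwheel '[{"ax":0,"ay":0,"az":-0.09,"tx":0,"ty":0,"tz":0,"hand":1},{"ax":0,"ay":0,"az":-0.09,"tx":0,"ty":0,"tz":0,"hand":1},{"ax":0,"ay":0,"az":-0.09,"tx":0,"ty":0,"tz":0,"hand":1}]'
python3 - <<'E'
from rig import r
from h import *
st=r.read_state();W=r.camera_info("wrist");im=r.read_camera("wrist")
np.savez("w5.npz",st=st['tcp_pos'],q=st['tcp_rot'],**W)
print(st['tcp_pos'],st['tcp_rot'],rel(st,(531,224,330),np.radians(18.4)))
cv2.imwrite("pics/w5.png",im)
E
```

```text
time: 6.45
tcp_pos: [531.2, 226.9, 328.8]
tcp_rot: [0.993, 0.12, -0.001, 0.0]
wrist_force: [-0.7, -0.7, 0.0]
grip_width: 85.5
time: 6.75
tcp_pos: [531.3, 223.7, 329.7]
tcp_rot: [0.987, 0.159, -0.001, 0.001]
wrist_force: [0.3, -0.8, 0.4]
grip_width: 85.6
[531.30652393 223.65362296 329.68694894] [ 9.87272336e-01  1.59035623e-01 -6.77619160e-04  7.38630729e-04] (array([-0.2, -0.4, -0.3]), array([ 0.0012,  0.0016, -0.0017]))
```

View pics/w5.png

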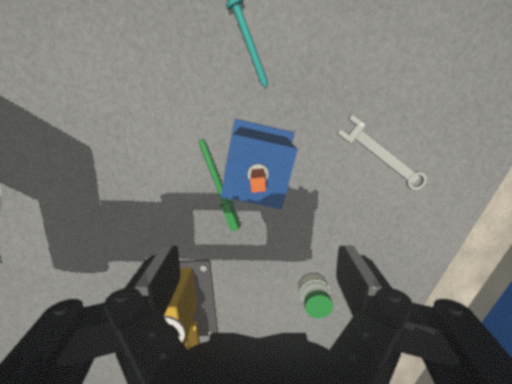

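The wrist view shows the orange head at about (258,184), its collar ring at (258,173) on the blue stand, and the head sides nearly square to the image.

```bash
python3 - <<'E'
from h import *
W=dict(np.load("w5.npz"));im=cv2.imread("pics/w5.png")
cv2.imwrite("pics/c7.png",cv2.resize(im[150:205,225:300],None,fx=8,fy=8,interpolation=cv2.INTER_CUBIC))
top=mask(im,(5,170,190),(18,255,255));print(blobs(top,5))
big=cv2.resize(im[150:205,225:300],None,fx=8,fy=8,interpolation=cv2.INTER_CUBIC)
m=mask(big,(3,150,160),(20,255,255));k=max(cv2.findContours(m,0,1)[0],key=cv2.contourArea)
R=cv2.minAreaRect(k);print(R)
u,v=(R[0][0]+.5)/8-.5+225,(R[0][1]+.5)/8-.5+150;print(u,v,onz(W,u,v,181))
P=cv2.boxPoints(R);Q=[onz(W,(p[0]+.5)/8-.5+225,(p[1]+.5)/8-.5+150,181) for p in P]
for i in range(4):
    d=Q[i]-Q[i-1];print(np.linalg.norm(d),np.degrees(np.arctan2(d[1],d[0])))
E
```

```text
[(5, [260.6, 188.2], [259, 187, 4, 3])]
((266.1647644042969, 272.6228942871094), (107.71435546875, 107.81111907958984), 84.44703674316406)
257.8330955505371 183.64036178588867 [529.47614497 224.36147948 181.        ]
14.770836880573508 113.21608166134004
14.098609765581353 24.063967890975114
14.745026276823799 -65.90180460916909
14.326015488425831 -155.839262409372
```

View pics/c7.png

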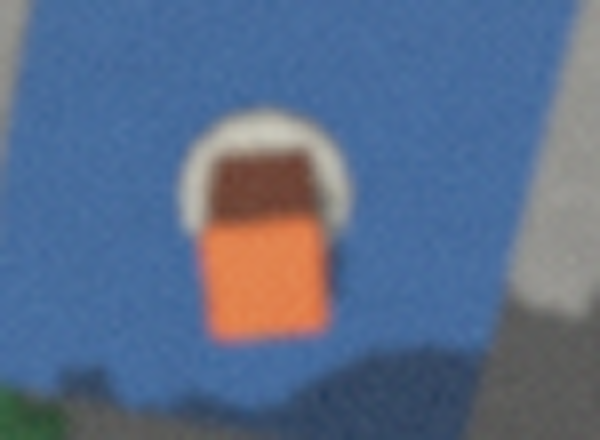

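```bash
python3 - <<'E'
from rig import r
from h import *
W=dict(np.load("w5.npz"));print(onz(W,257.9,174.2,136))
st=r.read_state();print(st['tcp_pos'],rel(st,(529.5,224.4,161),np.radians(23.5)))
E
```

```text
[529.84374617 223.3293504  136.        ]
[531.46904322 223.44452175 330.08775274] (array([ -1.4,  -1.7, 169.1]), array([ 0.0012,  0.0009, -0.0909]))
```

```bash
python3 -m handwheel '[{"ax":0,"ay":0,"az":-0.09,"tx":-1.5,"ty":-1,"tz":40,"hand":1},{"ax":0.001,"ay":0.001,"az":-0.09,"tx":-1.5,"ty":-1,"tz":80,"hand":1},{"ax":0.001,"ay":0.001,"az":-0.09,"tx":-1.5,"ty":-1,"tz":120,"hand":1},{"ax":0.001,"ay":0.001,"az":-0.09,"tx":-1.5,"ty":-1,"tz":145,"hand":1},{"ax":0.001,"ay":0.001,"az":-0.09,"tx":-1.5,"ty":-1,"tz":160,"hand":1},{"ax":0.001,"ay":0.001,"az":-0.09,"tx":-1.5,"ty":-1,"tz":169,"hand":1},{"ax":0.001,"ay":0.001,"az":-0.09,"tx":-1.5,"ty":-1,"tz":169,"hand":1},{"ax":0.001,"ay":0.001,"az":-0.09,"tx":-1.5,"ty":-1,"tz":169,"hand":1}]'
python3 - <<'E'
from rig import r
from h import *
st=r.read_state();W=r.camera_info("wrist");im=r.read_camera("wrist")
np.savez("w6.npz",st=st['tcp_pos'],q=st['tcp_rot'],**W)
print(st['tcp_pos'],rel(st,(529.6,224,161),np.radians(23.5)),proj(W,np.array([529.6,224,181])))
cv2.imwrite("pics/w6.png",im)
E
```

```text
time: 7.6
tcp_pos: [531.1, 224.2, 162.9]
tcp_rot: [0.979, 0.204, 0.002, -0.0]
wrist_force: [0.1, 1.6, 0.0]
grip_width: 85.1
[531.13819348 224.23289015 162.92340943] (array([-1.5, -0.4,  1.9]), array([ 0.0005, -0.0033,  0.0008])) (np.float64(257.3954610706471), np.float64(282.99505310934404))
```

View pics/w6.png

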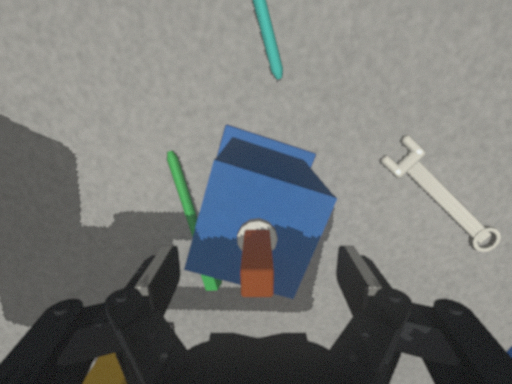

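```bash
python3 -m handwheel '[{"ax":0,"ay":0,"az":0,"tx":-1,"ty":0,"tz":0,"hand":0.6},{"ax":0,"ay":0,"az":0,"tx":-1,"ty":0,"tz":0,"hand":0.3}]' 80; python3 - <<'E'
from rig import r
from h import *
st=r.read_state();print(st['tcp_pos'],rel(st,(529.6,224,161),np.radians(23.5)))
E
```

```text
time: 7.85
tcp_pos: [530.1, 224.1, 163.2]
tcp_rot: [0.979, 0.204, 0.002, -0.0]
wrist_force: [-0.7, 0.0, -0.1]
grip_width: 58.9
[530.09396135 224.10637031 163.17870956] (array([-0.5, -0.1,  2.2]), array([ 0.0006, -0.0039,  0.0017]))
```

```bash
python3 -m handwheel '[{"ax":0,"ay":-0.004,"az":0,"tx":-0.5,"ty":0,"tz":2,"hand":0.3},{"ax":0,"ay":-0.004,"az":0,"tx":-0.5,"ty":0,"tz":2,"hand":0},{"ax":0,"ay":-0.004,"az":0,"tx":-0.5,"ty":0,"tz":2,"hand":0},{"ax":0,"ay":-0.004,"az":0,"tx":-0.5,"ty":0,"tz":2,"hand":0},{"ax":0,"ay":-0.004,"az":0,"tx":-0.5,"ty":0,"tz":2,"hand":0},{"ax":0,"ay":-0.004,"az":0,"tx":-0.5,"ty":0,"tz":2,"hand":0},{"ax":0,"ay":-0.004,"az":0,"tx":-0.5,"ty":0,"tz":2,"hand":0}]' 80; python3 - <<'E'
from rig import r
from h import *
st=r.read_state();print(st['tcp_pos'],rel(st,(529.6,224,161),np.radians(23.5)),st['grip_width'],st['wrist_force'])
E
```

```text
time: 8.55
tcp_pos: [529.5, 223.9, 160.4]
tcp_rot: [0.979, 0.205, -0.001, 0.0]
wrist_force: [-0.6, 0.8, 1.4]
grip_width: 15.2
[529.46536479 223.90725918 160.41247835] (array([ 0.2, -0. , -0.6]), array([0.0004, 0.0011, 0.0018])) 15.188032410052044 [-0.56110547  0.7870504   1.39564536]
```

```bash
python3 -m handwheel '[{"ax":0,"ay":0,"az":0,"tx":0,"ty":0,"tz":-10,"hand":0},{"ax":0,"ay":0,"az":0,"tx":0,"ty":0,"tz":-35,"hand":0},{"ax":0,"ay":0,"az":0,"tx":0,"ty":0,"tz":-70,"hand":0},{"ax":0,"ay":0,"az":0,"tx":0,"ty":0,"tz":-105,"hand":0},{"ax":0,"ay":0,"az":0,"tx":0,"ty":0,"tz":-135,"hand":0},{"ax":0,"ay":0,"az":0,"tx":0,"ty":0,"tz":-155,"hand":0},{"ax":0,"ay":0,"az":0,"tx":0,"ty":0,"tz":-165,"hand":0},{"ax":0,"ay":0,"az":0,"tx":0,"ty":0,"tz":-165,"hand":0}]' 80; python3 - <<'E'
from rig import r
from h import *
st=r.read_state();print(st['tcp_pos'],rel(st,(500,-135.8,325),np.radians(20.6)),st['grip_width'],st['wrist_force'])
im=r.read_camera("wrist");cv2.imwrite("pics/w7.png",im)
s=r.read_camera("scene");cv2.imwrite("pics/s7.png",cv2.resize(s[80:300,230:460],None,fx=2.6,fy=2.6,interpolation=cv2.INTER_CUBIC))
E
```

```text
time: 9.35
tcp_pos: [529.8, 224.0, 326.6]
tcp_rot: [0.979, 0.205, 0.0, 0.0]
wrist_force: [0.4, -1.2, -2.8]
grip_width: 14.9
[529.75413983 224.03095003 326.5780947 ] (array([-171.4,  317.8,    1.7]), array([ 0.0007, -0.0003,  0.0524])) 14.905723684371678 [ 0.3709455  -1.22851833 -2.77768311]
```

View pics/w7.png

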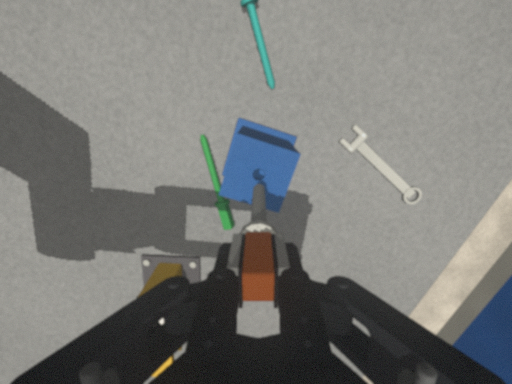

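View pics/s7.png

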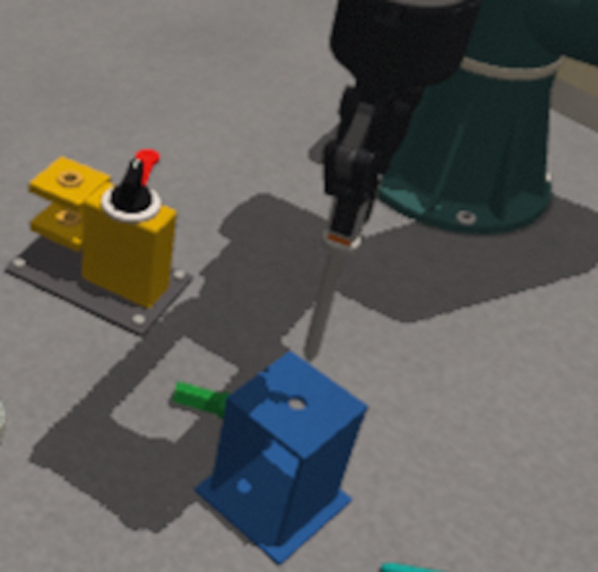

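```bash
python3 - <<'E'
from rig import r
from h import *
st=r.read_state();W=r.camera_info("wrist");im=cv2.imread("pics/w7.png")
p=st['tcp_pos']
for z in(p[2]-30.4-115,p[2]-30.4-107,p[2]-30.4): print(z,proj(W,np.array([p[0],p[1],z])))
cv2.imwrite("pics/c8.png",cv2.resize(im[170:245,225:295],None,fx=8,fy=8,interpolation=cv2.INTER_CUBIC))
E
```

```text
178.79094192768065 (np.float64(259.4749822925573), np.float64(185.96145122117815))
186.79094192768065 (np.float64(259.4934652935312), np.float64(188.2012418930016))
293.79094192768065 (np.float64(259.89422075422175), np.float64(236.76523557580893))
```

View pics/c8.png

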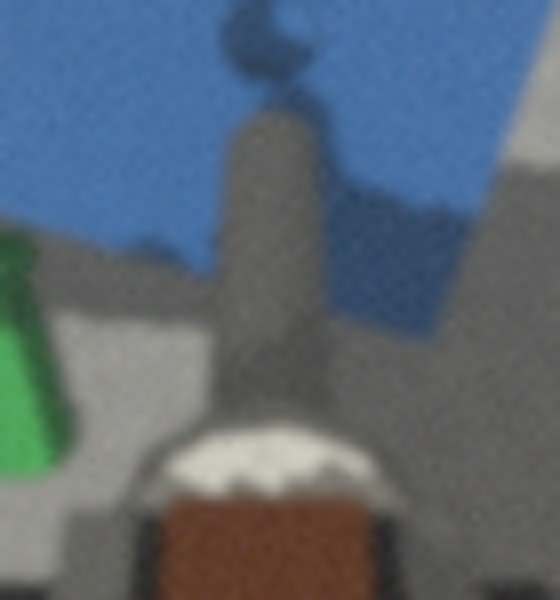

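Pin held upright: the tip at (259,184) matches its projection straight below the TCP. Moving to hover over the bore.

```bash
python3 -m handwheel '[{"ax":0,"ay":0,"az":0.01,"tx":-12,"ty":22,"tz":0,"hand":0},{"ax":0,"ay":0,"az":0.02,"tx":-34,"ty":63,"tz":0,"hand":0},{"ax":0,"ay":0,"az":0.03,"tx":-56,"ty":104,"tz":0,"hand":0},{"ax":0,"ay":0,"az":0.04,"tx":-78,"ty":145,"tz":0,"hand":0},{"ax":0,"ay":0,"az":0.05,"tx":-100,"ty":186,"tz":0,"hand":0},{"ax":0,"ay":0,"az":0.05,"tx":-122,"ty":227,"tz":0,"hand":0},{"ax":0,"ay":0,"az":0.05,"tx":-140,"ty":260,"tz":0,"hand":0},{"ax":0,"ay":0,"az":0.05,"tx":-155,"ty":287,"tz":0,"hand":0}]' 80
python3 -m handwheel '[{"ax":0,"ay":0,"az":0,"tx":-10,"ty":20,"tz":0,"hand":0},{"ax":0,"ay":0,"az":0,"tx":-16,"ty":30,"tz":0,"hand":0},{"ax":0,"ay":0,"az":0,"tx":-16,"ty":30,"tz":0,"hand":0},{"ax":0,"ay":0,"az":0,"tx":-16,"ty":30,"tz":0,"hand":0},{"ax":0,"ay":0,"az":0,"tx":-16,"ty":30,"tz":0,"hand":0}]'
python3 - <<'E'
from rig import r
from h import *
st=r.read_state();W=r.camera_info("wrist");im=r.read_camera("wrist");p=st['tcp_pos']
np.savez("w9.npz",st=p,q=st['tcp_rot'],**W)
print(p,rel(st,(500,-135.8,325),np.radians(20.6)),st['wrist_force'],st['qvel'])
cv2.imwrite("pics/w9.png",im);cv2.imwrite("pics/c9.png",cv2.resize(im[120:245,200:320],None,fx=4.5,fy=4.5,interpolation=cv2.INTER_CUBIC))
print(proj(W,np.array([500,-135.8,120])),proj(W,np.array([p[0],p[1],179])))
s=r.read_camera("scene");cv2.imwrite("pics/s9.png",cv2.resize(s[60:220,190:340],None,fx=3.7,fy=3.7,interpolation=cv2.INTER_CUBIC))
E
```

```text
time: 10.25
tcp_pos: [500.9, -103.0, 323.8]
tcp_rot: [0.984, 0.179, -0.002, -0.0]
wrist_force: [0.7, 0.2, -2.8]
grip_width: 14.5
time: 10.75
tcp_pos: [497.9, -133.5, 325.3]
tcp_rot: [0.984, 0.181, -0.001, -0.0]
wrist_force: [-0.5, 0.9, -2.3]
grip_width: 15.1
[ 497.93675238 -133.54733718  325.33072821] (array([1.1, 2.8, 0.3]), array([-0.0006,  0.0018,  0.0036])) [-0.53164993  0.87126294 -2.28750232] [ 0.00464624 -0.00620163 -0.00365589 -0.00436849  0.00054579 -0.00261169]
(np.float64(259.97916184957626), np.float64(174.60426287424778)) (np.float64(259.24708345181637), np.float64(185.73150481762238))
```

View pics/c9.png

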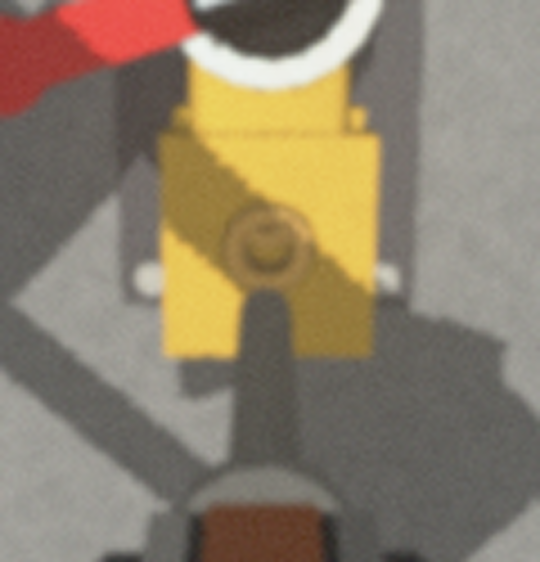

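View pics/s9.png

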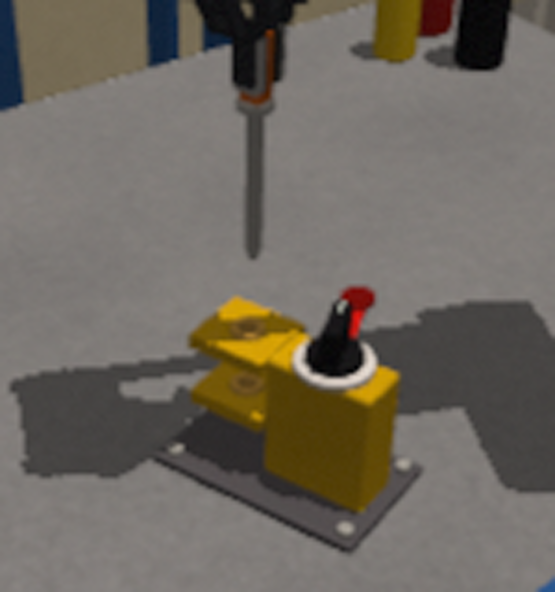

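```bash
python3 - <<'E'
from rig import r
from h import *
W=dict(np.load("w9.npz"));im=cv2.imread("pics/w9.png")
print(onz(W,259.5,174.3,120))
# symmetric ear columns & ring fit: brass hue mask
hsv=cv2.cvtColor(im,cv2.COLOR_BGR2HSV)
for v in (170,174,177): print(v,[tuple(int(x) for x in hsv[v,u]) for u in range(246,274)])
y=mask(im,(17,120,40),(32,255,255))
for v in(152,156,185,192): x=np.where(y[v,225:295])[0]+225;print(v,x.min(),x.max())
S=r.camera_info("scene");p=W['st']
for z in(179,294): print('scene pin',proj(S,np.array([p[0],p[1],z])))
print('scene bore',proj(S,np.array([499.5,-135.5,120])),proj(S,np.array([499.5,-135.5,68])))
E
```

```text
[ 499.29697471 -135.64710327  120.        ]
170 [(20, 149, 154), (21, 156, 152), (21, 154, 149), (20, 147, 147), (20, 150, 131), (19, 130, 139), (19, 130, 149), (19, 132, 153), (19, 130, 155), (19, 131, 150), (19, 127, 149), (18, 129, 138), (19, 128, 133), (18, 129, 128), (18, 132, 135), (19, 128, 137), (19, 132, 147), (18, 131, 154), (19, 139, 163), (18, 132, 193), (19, 139, 204), (19, 140, 201), (20, 150, 200), (21, 158, 218), (22, 157, 229), (23, 157, 234), (24, 157, 234), (23, 154, 235)]
174 [(20, 151, 154), (21, 149, 152), (21, 151, 142), (20, 138, 137), (19, 132, 143), (19, 134, 154), (18, 133, 153), (18, 129, 142), (18, 133, 134), (20, 140, 133), (20, 139, 139), (19, 133, 149), (19, 135, 151), (19, 137, 149), (19, 134, 150), (19, 138, 146), (20, 135, 142), (19, 139, 136), (20, 138, 133), (19, 134, 143), (19, 132, 159), (19, 133, 163), (19, 136, 157), (20, 137, 158), (20, 156, 188), (21, 161, 220), (23, 158, 231), (23, 156, 234)]
177 [(21, 157, 175), (22, 149, 157), (21, 154, 146), (20, 148, 140), (19, 136, 143), (18, 134, 152), (18, 130, 153), (19, 131, 142), (19, 123, 126), (18, 124, 117), (19, 131, 113), (20, 146, 124), (21, 147, 127), (20, 145, 134), (20, 146, 133), (20, 136, 131), (18, 135, 121), (20, 118, 117), (18, 129, 123), (19, 130, 141), (19, 135, 153), (19, 134, 156), (19, 130, 149), (21, 138, 140), (21, 149, 149), (21, 149, 157), (21, 151, 167), (21, 156, 178)]
152 236 283
156 236 283
185 236 282
192 237 281
scene pin (np.float64(258.1479149345156), np.float64(129.10770515539954))
scene pin (np.float64(258.864411923234), np.float64(88.60465582696594))
scene bore (np.float64(256.9407341976722), np.float64(147.25883206382207)) (np.float64(256.7064189013782), np.float64(162.219005174916))
```

```bash
python3 -m handwheel '[{"ax":0,"ay":0.002,"az":0,"tx":0.7,"ty":2.5,"tz":15,"hand":0},{"ax":0,"ay":0.002,"az":0,"tx":0.7,"ty":2.5,"tz":35,"hand":0},{"ax":0,"ay":0.002,"az":0,"tx":0.7,"ty":2.5,"tz":47,"hand":0},{"ax":0,"ay":0.002,"az":0,"tx":0.7,"ty":2.5,"tz":51,"hand":0},{"ax":0,"ay":0.002,"az":0,"tx":0.7,"ty":2.5,"tz":51,"hand":0},{"ax":0,"ay":0.002,"az":0,"tx":0.7,"ty":2.5,"tz":51,"hand":0},{"ax":0,"ay":0.002,"az":0,"tx":0.7,"ty":2.5,"tz":51,"hand":0}]'
python3 - <<'E'
from rig import r
from h import *
st=r.read_state();W=r.camera_info("wrist");im=r.read_camera("wrist");p=st['tcp_pos']
np.savez("w10.npz",st=p,q=st['tcp_rot'],**W)
print(p,rel(st,(499.5,-135.7,274),np.radians(20.6)),st['wrist_force'])
a=cv2.resize(im[130:230,205:315],None,fx=5,fy=5,interpolation=cv2.INTER_CUBIC)
s=r.read_camera("scene");b=cv2.resize(s[100:180,225:300],None,fx=6.25,fy=6.25,interpolation=cv2.INTER_CUBIC)
cv2.imwrite("pics/c10.png",a);cv2.imwrite("pics/s10.png",b)
print(proj(W,np.array([499.5,-135.7,120])),proj(W,np.array([p[0],p[1],p[2]-145.4])))
E
```

```text
time: 11.55
tcp_pos: [500.1, -137.1, 275.5]
tcp_rot: [0.984, 0.18, 0.001, 0.001]
wrist_force: [1.2, 0.0, -1.9]
grip_width: 14.8
[ 500.09095324 -137.13330072  275.5387247 ] (array([-0. , -1.6,  1.5]), array([ 0.0015, -0.0016,  0.0026])) [ 1.17705386  0.03860598 -1.88531109]
(np.float64(258.6996299111647), np.float64(181.62045802174902)) (np.float64(258.7890924405547), np.float64(185.68098048340275))
```

View pics/c10.png

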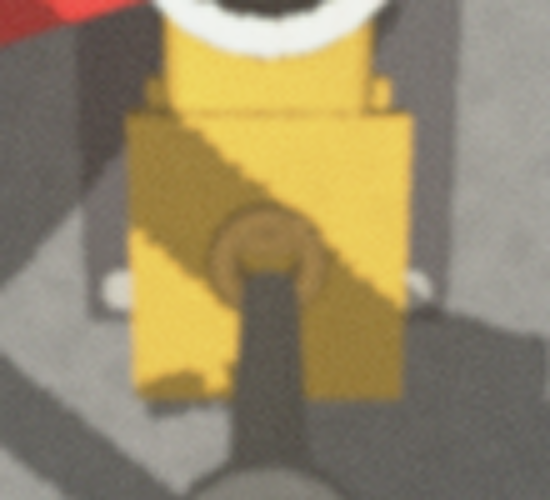

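View pics/s10.png

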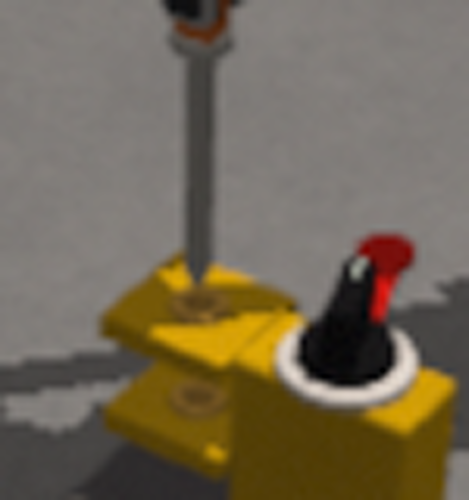

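```bash
python3 -m handwheel '[{"ax":0.001,"ay":-0.001,"az":0,"tx":0,"ty":-1.2,"tz":4,"hand":0},{"ax":0.001,"ay":-0.001,"az":0,"tx":0,"ty":-1.2,"tz":8,"hand":0},{"ax":0.001,"ay":-0.001,"az":0,"tx":0,"ty":-1.2,"tz":12,"hand":0},{"ax":0.001,"ay":-0.001,"az":0,"tx":0,"ty":-1.2,"tz":14,"hand":0},{"ax":0.001,"ay":-0.001,"az":0,"tx":0,"ty":-1.2,"tz":14,"hand":0},{"ax":0.001,"ay":-0.001,"az":0,"tx":0,"ty":-1.2,"tz":14,"hand":0}]'
python3 - <<'E'
from rig import r
from h import *
st=r.read_state();im=r.read_camera("wrist");p=st['tcp_pos']
print(p,rel(st,(499.5,-135.7,261),np.radians(20.6)),st['wrist_force'],st['moment'])
s=r.read_camera("scene")
cv2.imwrite("pics/c11.png",np.hstack([cv2.resize(im[150:240,205:315],None,fx=4,fy=4,interpolation=cv2.INTER_CUBIC),cv2.resize(s[105:177,240:290],None,fx=5,fy=5,interpolation=cv2.INTER_CUBIC)]))
E
```

```text
time: 12.25
tcp_pos: [499.1, -135.9, 260.6]
tcp_rot: [0.984, 0.18, -0.0, -0.0]
wrist_force: [0.3, 0.2, -1.4]
grip_width: 15.1
[ 499.07768171 -135.85800518  260.59096084] (array([ 0.5,  0. , -0.4]), array([-0.0006,  0.0007,  0.0024])) [ 0.27866173  0.23405854 -1.37865248] [-0.0012226  -0.00345861 -0.02057487]
```

View pics/c11.png

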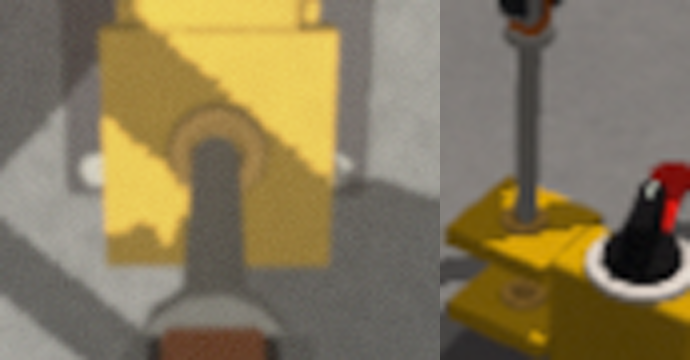

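```bash
python3 -m handwheel '[{"ax":0,"ay":0,"az":0,"tx":0,"ty":0,"tz":3,"hand":0},{"ax":0,"ay":0,"az":0,"tx":0,"ty":0,"tz":6,"hand":0},{"ax":0,"ay":0,"az":0,"tx":0,"ty":0,"tz":9,"hand":0},{"ax":0,"ay":0,"az":0,"tx":0,"ty":0,"tz":10,"hand":0}]'
python3 - <<'E'
from rig import r
from h import *
st=r.read_state();p=st['tcp_pos']
print(p,rel(st,(499.5,-135.7,261),np.radians(20.6)),st['wrist_force'],st['moment'])
E
```

```text
time: 12.75
tcp_pos: [499.0, -135.8, 250.2]
tcp_rot: [0.984, 0.18, -0.0, -0.0]
wrist_force: [0.2, 0.2, -2.7]
grip_width: 15.1
[ 498.98625373 -135.80673614  250.2216441 ] (array([  0.5,   0.1, -10.8]), array([-0.0007,  0.0008,  0.0025])) [ 0.23108042  0.20107621 -2.7155006 ] [-0.02325895 -0.06093579 -0.01340712]
```

```bash
python3 -m handwheel '[{"ax":0,"ay":0,"az":0,"tx":0,"ty":0,"tz":4,"hand":0},{"ax":0,"ay":0,"az":0,"tx":0,"ty":0,"tz":8,"hand":0},{"ax":0,"ay":0,"az":0,"tx":0,"ty":0,"tz":12,"hand":0},{"ax":0,"ay":0,"az":0,"tx":0,"ty":0,"tz":16,"hand":0},{"ax":0,"ay":0,"az":0,"tx":0,"ty":0,"tz":20,"hand":0},{"ax":0,"ay":0,"az":0,"tx":0,"ty":0,"tz":20,"hand":0},{"ax":0,"ay":0,"az":0,"tx":0,"ty":0,"tz":20,"hand":0}]'
python3 - <<'E'
from rig import r
from h import *
st=r.read_state();p=st['tcp_pos'];W=r.camera_info("wrist");im=r.read_camera("wrist")
print(p,rel(st,(499.5,-135.7,231),np.radians(20.6)),st['wrist_force'],st['moment'])
s=r.read_camera("scene")
cv2.imwrite("pics/c12.png",np.hstack([cv2.resize(im[150:240,205:315],None,fx=4,fy=4,interpolation=cv2.INTER_CUBIC),cv2.resize(s[105:177,240:290],None,fx=5,fy=5,interpolation=cv2.INTER_CUBIC)]))
E
```

```text
time: 13.45
tcp_pos: [499.0, -135.8, 230.6]
tcp_rot: [0.984, 0.18, -0.0, -0.0]
wrist_force: [0.3, 0.4, -3.5]
grip_width: 14.8
[ 499.03853005 -135.81629469  230.59351894] (array([ 0.5,  0.1, -0.4]), array([-0.0007,  0.0007,  0.0025])) [ 0.28068813  0.4222731  -3.53299338] [-0.04899672 -0.06472169 -0.00080292]
```

View pics/c12.png

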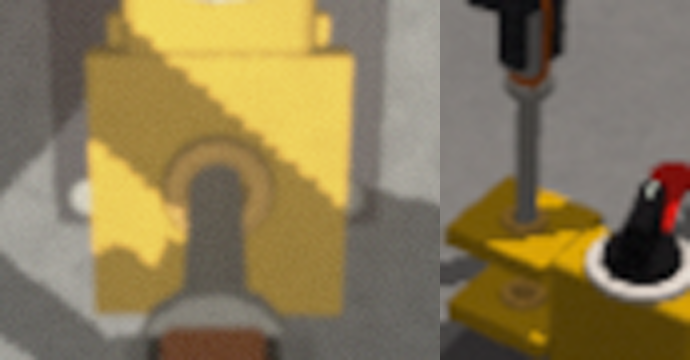

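```bash
python3 -m handwheel '[{"ax":0,"ay":0,"az":0,"tx":0,"ty":0,"tz":4,"hand":0},{"ax":0,"ay":0,"az":0,"tx":0,"ty":0,"tz":8,"hand":0},{"ax":0,"ay":0,"az":0,"tx":0,"ty":0,"tz":12,"hand":0},{"ax":0,"ay":0,"az":0,"tx":0,"ty":0,"tz":15,"hand":0},{"ax":0,"ay":0,"az":0,"tx":0,"ty":0,"tz":18,"hand":0},{"ax":0,"ay":0,"az":0,"tx":0,"ty":0,"tz":20,"hand":0}]'
python3 - <<'E'
from rig import r
from h import *
st=r.read_state();p=st['tcp_pos']
print(p,rel(st,(499.5,-135.7,211),np.radians(20.6)),st['wrist_force'],st['moment'])
E
```

```text
time: 14.15
tcp_pos: [499.1, -135.8, 210.3]
tcp_rot: [0.984, 0.18, -0.0, -0.0]
wrist_force: [-0.7, -0.5, -2.3]
grip_width: 15.1
[ 499.05552361 -135.84084028  210.34156659] (array([ 0.5,  0. , -0.7]), array([-0.0006,  0.0007,  0.0024])) [-0.65560754 -0.48376388 -2.33197474] [-0.01327922 -0.1188591  -0.01772151]
```

```bash
python3 -m handwheel '[{"ax":0,"ay":0,"az":0,"tx":0,"ty":0,"tz":4,"hand":0},{"ax":0,"ay":0,"az":0,"tx":0,"ty":0,"tz":8,"hand":0},{"ax":0,"ay":0,"az":0,"tx":0,"ty":0,"tz":12,"hand":0},{"ax":0,"ay":0,"az":0,"tx":0,"ty":0,"tz":16,"hand":0},{"ax":0,"ay":0,"az":0,"tx":0,"ty":0,"tz":20,"hand":0},{"ax":0,"ay":0,"az":0,"tx":0,"ty":0,"tz":24,"hand":0},{"ax":0,"ay":0,"az":0,"tx":0,"ty":0,"tz":28,"hand":0},{"ax":0,"ay":0,"az":0,"tx":0,"ty":0,"tz":31,"hand":0}]'
python3 -m handwheel '[{"ax":0,"ay":0,"az":0,"tx":0,"ty":0,"tz":0,"hand":0},{"ax":0,"ay":0,"az":0,"tx":0,"ty":0,"tz":0,"hand":0},{"ax":0,"ay":0,"az":0,"tx":0,"ty":0,"tz":0,"hand":0}]'
python3 - <<'E'
from rig import r
from h import *
st=r.read_state();p=st['tcp_pos'];W=r.camera_info("wrist");im=r.read_camera("wrist")
np.savez("w13.npz",st=p,q=st['tcp_rot'],**W)
print(p,rel(st,(499.5,-135.7,180),np.radians(20.6)),st['wrist_force'],st['moment'],st['grip_width'])
s=r.read_camera("scene");cv2.imwrite("pics/w13.png",im)
cv2.imwrite("pics/s13.png",cv2.resize(s[100:210,210:320],None,fx=5,fy=5,interpolation=cv2.INTER_CUBIC))
E
```

```text
time: 14.95
tcp_pos: [499.1, -135.8, 179.3]
tcp_rot: [0.984, 0.18, -0.0, -0.0]
wrist_force: [-0.3, -1.5, -2.2]
grip_width: 14.7
time: 15.25
tcp_pos: [499.1, -135.8, 179.8]
tcp_rot: [0.984, 0.18, -0.0, -0.0]
wrist_force: [0.3, -0.1, -2.5]
grip_width: 14.9
[ 499.0670058  -135.8259442   179.76687311] (array([ 0.4,  0. , -0.2]), array([-0.0005,  0.0005,  0.0025])) [ 0.34205885 -0.05119415 -2.52353646] [-0.06356469 -0.15293878 -0.02296654] 14.914608070624721
```

View pics/s13.png

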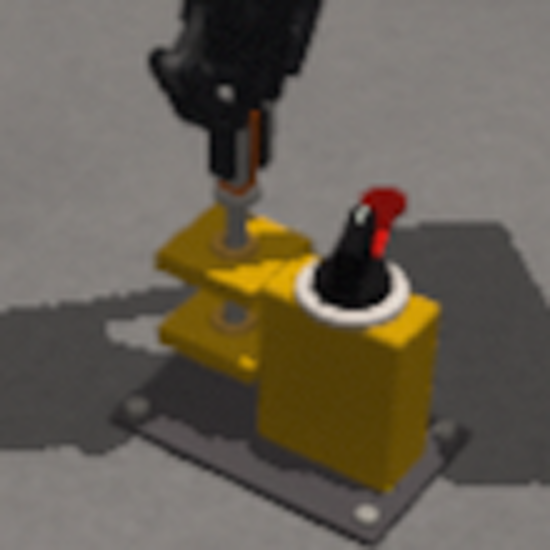

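View pics/w13.png

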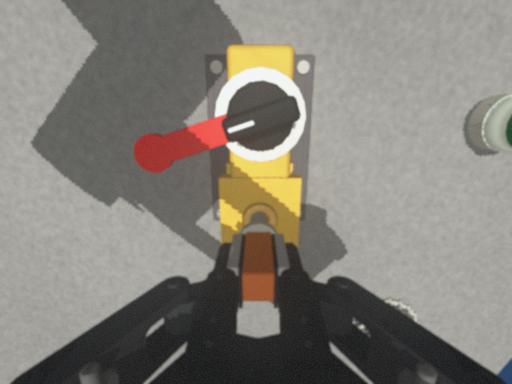

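```bash
python3 - <<'E'
from rig import r
from h import *
S=r.camera_info("scene")
for z in(149.4,155.4): print(z,proj(S,np.array([499.1,-135.8,z])))
print('upper mouth',proj(S,np.array([499.4,-135.7,120])))
t=r.read_camera("top");s=r.read_camera("scene")
G=((50,100,40),(75,255,255))
t0=cv2.imread("pics/top0.png");s0=cv2.imread("pics/scene0.png")
print('green',blobs(mask(s0,*G)),blobs(mask(s,*G)))
d=cv2.absdiff(s,s0).max(2);print('cassette diff',d[165:200,140:182].max(),'wrench diff',d[318:365,238:332].max(),'jar',d[220:256,205:235].max())
print(r.read_state()['time'])
E
```

```text
149.4 (np.float64(257.13875170828715), np.float64(138.21940255305287))
155.4 (np.float64(257.1682574733557), np.float64(136.3506616063437))
upper mouth (np.float64(256.92856469264694), np.float64(147.21026672629733))
green [(253, [376.8, 215.7], [369, 201, 17, 35]), (325, [218.4, 231.1], [208, 222, 21, 19])] [(325, [218.4, 231.1], [208, 222, 21, 19]), (164, [306.7, 232.8], [296, 227, 22, 13])]
cassette diff 8 wrench diff 8 jar 7
15.45
```

The scene view puts the collar where it should be for an origin near 149 mm, and the pin has not slipped. The knob is clicked over and the bystanders are unchanged, so I'm handing in.

```bash
python3 - <<'E'
from rig import r
st=r.read_state();print(st['wrist_force'],st['qvel'],st['grip_width']);print(r.finish_job())
E
```

```text
[ 1.22308206 -0.54171158 -3.0020355 ] [ 0.00053448  0.00013572 -0.00027126  0.00106465 -0.00091392  0.00170516] 15.311132689553531
the job is handed in; nothing more can be done
None
```

I turned the knob past its detent, threaded the orange-headed pin down through both bushings, and handed the job in at about 15.5 s. I was still holding the pin by its head with an 80 N grip. No verdict is reported.

**Last checks before handing in:**
- **Knob:** about 1.25 rad, measured from the tab's direction in the wrist view after I let go. It was still swung aside in the last pictures.
- **Pin:** the TCP was within about 0.5 mm of the measured bore axis, with tilt around 0.001 rad. The collar's underside is at about 149 mm and the tip at about 34 mm. Both heights come from the grasp height; the collar's position in the scene picture agreed to about 1 px. The tip below the lower bushing was not seen directly.
- **Forces:** side forces stayed about 1 N or less at rest and the vertical force about matched the pin's weight, so it did not seem to be rubbing.
- **Bystanders:** the cassette, jar and wrench are unchanged in the scene picture.

**Checks that disagreed:** the top and scene cameras put the bore several mm off the wrist camera's estimate, so I used the close wrist views. The green and teal decoy pins, upright in the first pictures, were lying down later. I did not knowingly touch either, and both were still on the work surface when I last saw them.

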